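# Hang a plate carrier in the notch between two hanging carriers

## Task

Take the long-handled plate carrier out of its slot block and hang it on the sprung drying bar in the free gap between the two carriers that hang there, its hook over the bar and its plate on the same side as theirs, dropped fully into the sleeve's notch; that notch's exact place is best found by feel, sliding the hook lightly along the bar. Press the bar only gently (it gives under a few newtons; never drive it hard onto its stop), leave both neighbours hanging where they are and nothing else on the worktop disturbed, and let go of the carrier.

Things in the scene. Friction and masses are not known exactly. Their poses are not given: they have to be found in the camera images.
- carrier: Long-handled steel plate carrier, 165 mm high, 70 to 115 g; starts upright in the slot block (may lean 0.05 rad). Origin: middle of the underside of its hook arm; z up, x across the bar. Arm: 8 mm square bar along x. The hook opens downward, 21 mm wide inside: front leg 8 mm round at x = -14.5 mm, rear leg a counterweight x = 10.5 to 22.5, 14 mm wide (y), down to z = -22 mm.
- carrier_head (a point): Centre of the carrier's black handle block, 18 x 18 x 28 mm, at (0, 0, 64) mm in the carrier's frame, on a 7 mm post: grip it from above, best across its x faces. Nothing on the rack is higher than 15 mm above the bar's top, so the fingers have room.
- stand: Fixed grey slot block, 60 x 62 mm, 43 mm high, that holds the carrier at the start, x axes alike. Origin: centre of its underside. Slot 6.4 mm along x, 29 along y, floor at z = 10 mm, open at the top, round the lower 33 mm of the plate: lift the carrier straight up 40 mm or more.
- rack: Fixed drying rack: base 85 x 236 x 10 mm, a post 22 x 18 mm at y = +102 and -102 mm, highest point 130 mm. Origin: centre of its underside. The bar runs along its y axis; its front (plate side) is -x. It may stand left or right of the slot block.
- bar: Steel bar of the rack, along y, 14 mm wide (x), 13 mm deep, its top 115 mm above the worktop. Origin: centre of its top face. Spring-mounted: it stays up until pressed with about 2.5 N, then sinks about 2 mm a newton to a hard stop 6 mm down, and comes back up.
- neighbour_left: Carrier hanging on the bar, no handle, top 8 mm above the bar's top. Hook as the carrier's; plate 34 mm wide (y), 66 high, 23 to 89 mm below the bar's top, in front (-x). 70 g. Origin: middle of its hook arm's underside, at y = +48 mm (give or take 1.5) in the bar's frame. Held by friction alone, easily pushed along or off: leave it where it hangs.
- neighbour_right: Carrier hanging on the bar, no handle, top 8 mm above the bar's top. Hook as the carrier's; plate 34 mm wide (y), 66 high, 23 to 89 mm below the bar's top, in front (-x). 70 g. Origin: middle of its hook arm's underside, at y = -48 mm (give or take 1.5) in the bar's frame. Held by friction alone, easily pushed along or off: leave it where it hangs.
- carrier_plate (a point): Centre of the carrier's plate, at (-14.5, 0, -55) mm in the carrier's frame: 5 mm thick (x), 26 mm wide (y), 64 mm high, its lower edge 87 mm below the hook arm's underside. It hangs in front (-x) of the bar.
- bar_middle (a point): Middle of the bar's top when up (fixed to the rack). A sleeve 55 mm long, 15 mm wide (x), top 0.4 mm above the bar's, fits tight there, with a square notch across its middle: 10 mm wide (y), 8 mm deep. The notch centre lies -13 to +13 mm along y from here and is not measured: a hook arm slid along under a light press drops in and the bar's force vanishes.
- vial_free: Bystander: small capped vial, 28 x 56 mm, standing. Origin at the centre of its underside. Leave alone.
- tweezers: Bystander: tweezers lying flat, 126 mm long, 7 mm high. Leave alone.
- caliper: Bystander: caliper lying flat, 235 x 73 mm, 14 mm high. Leave alone.
- syringe: Bystander: syringe lying, 113 mm long, 27 mm high. Leave alone.
- beaker: Bystander: small beaker, 43 mm wide, 56 mm high, standing. Leave alone.
- coated_slide: Bystander: coated slide lying flat, 52 x 28 x 9 mm. Leave alone.
- magnet_bar: Bystander: white stirring bar, 40 mm long, 9 mm thick, lying. Leave alone.
Things that resemble listed ones, but are neither listed nor needed, are in the scene too. What is shaped like the carrier but green is not meant.

How it is judged:
By the outcome, as a careful person would: the job done as asked, in the order asked, and still so for the second after the job is handed in, with the robot touching nothing.
It also fails if it takes over 69 s, if anything falls off the work surface, if the arm or the gripper's body presses on something with over 40 N, if the wrist force passes 120 N, or if a joint passes its speed limit or range.

## Robot

A 6-joint arm with a two-finger parallel gripper is mounted at the origin on a cart in front of the work surface, level with it; the furniture and walls round the work are solid. World frame = base frame: x ahead of the robot, y to its left, z up, the work surface at z = 0. Lengths are in m, angles in degrees, forces in N, time in s.
With the tool pointing down it reaches from about 0.25 to 0.8 m from the base axis. Payload 8.5 kg.
Tool frame: the origin (TCP) lies at the very end of the fingers, on their centre line; the grasp point (between the pads) lies 19 mm behind it; z points along the fingers, y is the line along which they close (so a half turn about z gives the same grasp; the last joint's range is limited). The gripper opens to 85 mm and grips with 20 to 120 N. Pads are 22 mm wide; open, the fingers measure 114 mm over their backs; the gripper's body (76 mm by 85 mm) begins 54 mm behind the grasp point. The pads swing forward as they close: fully open they stand 13 mm farther back than shut.
Start: joints at [-73.854, 13.648, -0.773, 75.585, 0, 90], TCP at [0.146, -0.504, 0.231] pointing down, gripper open.
Joint ranges: [-152.45, 152.45], [-59.26, 108.67], [-65.41, 83.53], [-104.44, 129.93], [-82.83, 76.93], [-180, 180]. Speed limits (degrees/s): [127.2, 127.2, 159.86, 180, 180, 180].

## Interface

Orientations are given as [roll, pitch, yaw] about the fixed x, y, z axes, in that order (R = Rz(yaw) Ry(pitch) Rx(roll)).
In Python, from bench import monitor, optics, ctrl, models gives the robot as it stands. The module is installed in compiled form; this text tells all that it offers.
- The arm moves only by the shell command python3 -m creep 'ROWS' [FORCE]. ROWS is JSON, a list of rows, each an object of numbers: "wx", "wy", "wz": the turn, a rotation vector about the tool's x, y, z in units of 5 degrees (1.0 is 5 degrees); "tx", "ty", "tz": the shift along the tool's x, y, z in units of 30 mm (1.0 is 30 mm); "gripper": the finger opening in mm, from 0 to 85.4. In form: [{"wx": .., "wy": .., "wz": .., "tx": .., "ty": .., "tz": .., "gripper": ..}, ...]. A call has exactly 10 rows; each row is the pose to reach, as a shift and turn from the pose commanded when the call began, along the tool's axes at that moment; what a row does not reach only later rows make up. A row lasts 1/12 s, in which the tool goes at most 41.7 mm and 7.16 degrees, less where a joint would pass 70% of its speed; a pose out of reach is approached as far as the arm can. A call with a gripper value outside its range is refused whole. The fingers move at their own pace and stop on an object; FORCE is the grip in N (left out, the last holds). Time passes only in rows, so rows that repeat a pose let the fingers close, or fill a call up. It gives the time, the measured TCP pose, the force, the opening and the grip force at its end, in the units of the state.
- monitor.read_state(): the state, without advancing time (a new reading comes with each control period).
- optics.get_image(name): name is "scene" or "top" or "wrist"; returns the picture (420x560x3 uint8, blue, green, red); there is no depth.
- optics.camera_model(name): a dict with "intrinsics" (3x3 intrinsics, pixels), "k1" (the pictures are not rectified: a ray, as slopes to the right and down, at radius r is drawn at 1 + k1 r^2 times it, then the intrinsics apply), "extrinsics" (4x4, takes a point from camera to world coordinates). Camera axes: x right, y down, z forward; pixel columns grow to the right and rows downward; lengths in m; the calibration is good to about 2 mm. A picture is of the moment at which its call begins: read the wrist's pose just before it. camera_model takes no time and is no camera call; for the wrist camera it gives the pose at the moment of the call.
- ctrl.finish_job(): hands the job in; it is judged then, once.
Trained networks look in the newest picture that a camera, given by its name, has taken for a name from the list of things; names that differ only in an ending like _2 or _b are one class to them, and where a whole thing is asked for, a point or a joint stands for the part that bears it (a point fixed in the world has none). Each returns a list of dicts, best first, with "confidence" (0 to 1); they miss things now and then, are a little off and sometimes report something else, mostly with a low value. They report only what shows in the picture. A call takes as long as a camera call. They do not tell look-alikes from the thing itself.
- models.spot_in(camera, query): "centre" ([column, row] in pixels, amid what is visible of it).
- models.landmark_of(camera, query): "centre" ([column, row] in pixels: a listed point, or the origin of a listed thing).
The state is a dict: "time": time; "joint_positions": joint angles; "qvel": joint speeds; "joint_efforts": joint torques, N m; "position": TCP position; "orientation": TCP orientation; "contact_force": force on the tool from outside, world axes, zero at the start; "ft_torque": the same for the moment, N m; "gripper_width": opening from 0.0 (shut) to 1.0 (fully open); "finger_force": force on a finger pad.
Only numpy, scipy, OpenCV 4.12 (cv2) and the standard library are available. Lean on these libraries where they do the work, as an engineer would, in place of code of your own. Each camera call takes 0.05 s, during which the arm holds its last target. There are 200 camera calls.

## Working session

There is one attempt and no reset: what is moved stays moved. The work goes in short steps, Python scripts to look and compute and a shell command to move; the robot and the scene stay as the last step left them, time stands still between calls to the robot, and variables do not carry over. Pictures are saved under pics/ and viewed, at most 10 in all, crops included, and the job is handed in when it is done.

```bash
mkdir -p pics
cat > h.py <<'E'
import numpy as np, cv2
from bench import monitor, optics, ctrl, models
def ray(cam,px):
    m=optics.camera_model(cam);K=np.array(m["intrinsics"]);E=np.array(m["extrinsics"])
    d=np.linalg.solve(K,[px[0],px[1],1.])[:2]
    s=d.copy()
    for _ in range(20): s=d/(1+m["k1"]*(s@s))
    v=E[:3,:3]@np.array([s[0],s[1],1.]);return E[:3,3],v/np.linalg.norm(v)
def onz(cam,px,z):
    o,v=ray(cam,px);return o+v*(z-o[2])/v[2]
def proj(cam,p):
    m=optics.camera_model(cam);K=np.array(m["intrinsics"]);E=np.array(m["extrinsics"])
    c=E[:3,:3].T@(np.array(p)-E[:3,3]);s=c[:2]/c[2];s=s*(1+m["k1"]*(s@s));return (K@[s[0],s[1],1])[:2]
def tri(a,b):
    A=np.zeros((3,3));r=np.zeros(3)
    for o,v in (a,b):
        M=np.eye(3)-np.outer(v,v);A+=M;r+=M@o
    return np.linalg.solve(A,r)
E
python3 - <<'E'
from h import *
np.set_printoptions(precision=4,suppress=True)
ims=[]
for c in("scene","top"):
    im=optics.get_image(c);cv2.imwrite(f"pics/{c}0.png",im)
    m=optics.camera_model(c);print(c,np.array(m["extrinsics"])[:3],m["intrinsics"][0],m["k1"])
    for q in("carrier","carrier_head","carrier_plate","stand","rack","bar","bar_middle","neighbour_left","neighbour_right"):
        print(q,[(np.round(d["centre"]).tolist(),round(d["confidence"],2)) for d in models.landmark_of(c,q)][:4])
print(monitor.read_state())
E
```

```text
scene [[-0.8904 -0.2301  0.3928  0.0818]
 [-0.4552  0.4391 -0.7746  0.7478]
 [ 0.0058 -0.8685 -0.4957  0.6783]] [394.1904   0.     275.6522] -0.0631151993311517
carrier [([288.0, 215.0], 0.8), ([300.0, 211.0], 0.78), ([329.0, 189.0], 0.49)]
carrier_head [([315.0, 214.0], 0.64), ([288.0, 192.0], 0.49), ([334.0, 184.0], 0.45)]
carrier_plate [([295.0, 227.0], 0.8), ([284.0, 209.0], 0.65), ([328.0, 198.0], 0.52)]
stand [([292.0, 239.0], 0.7)]
rack [([220.0, 302.0], 0.62)]
bar [([217.0, 266.0], 0.87)]
bar_middle [([222.0, 268.0], 0.58)]
neighbour_left [([300.0, 288.0], 0.7), ([205.0, 280.0], 0.6)]
neighbour_right [([235.0, 259.0], 0.9)]
top [[ 0.0027 -0.989   0.148   0.3342]
 [-1.     -0.0022  0.0031 -0.1596]
 [-0.0027 -0.148  -0.989   1.3281]] [417.9415   0.     283.2124] 0.017864653646138862
carrier [([348.0, 206.0], 0.75), ([408.0, 221.0], 0.65), ([296.0, 210.0], 0.64)]
carrier_head [([293.0, 209.0], 0.67), ([347.0, 224.0], 0.63), ([427.0, 221.0], 0.58)]
carrier_plate [([342.0, 188.0], 0.81), ([394.0, 228.0], 0.79), ([294.0, 219.0], 0.58)]
stand [([291.0, 223.0], 0.77)]
rack [([183.0, 216.0], 0.87), ([226.0, 255.0], 0.39)]
bar [([176.0, 209.0], 0.61)]
bar_middle [([177.0, 204.0], 0.57)]
neighbour_left [([160.0, 203.0], 0.5), ([293.0, 222.0], 0.38)]
neighbour_right [([193.0, 209.0], 0.67), ([161.0, 255.0], 0.53)]
{'time': 1.0, 'joint_positions': array([-73.855 ,  13.6475,  -0.7746,  75.5825,   0.0009,  90.0016]), 'qvel': array([-0.0104, -0.0247,  0.0387, -0.0308,  0.034 ,  0.1015]), 'joint_efforts': array([ -0.0021, -53.8582,  34.6701,   0.0027,  -0.0002,   0.    ]), 'position': array([ 0.146 , -0.5043,  0.2313]), 'orientation': array([-179.9954,   -0.0009,   16.1434]), 'contact_force': array([ 0.1391, -1.1481, -0.1282]), 'ft_torque': array([ 0.0058, -0.0513, -0.018 ]), 'finger_force': 0.0, 'gripper_width': 1.0008049369120184}
```

View pics/scene0.png

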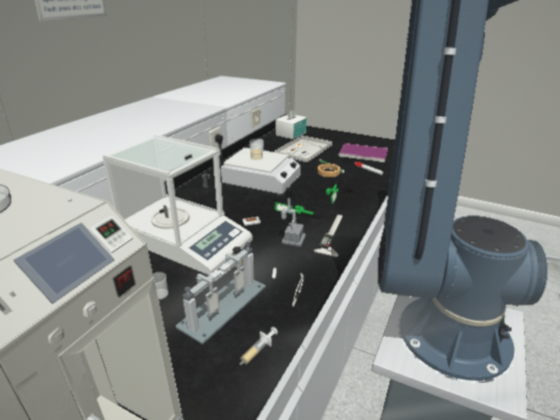

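View pics/top0.png

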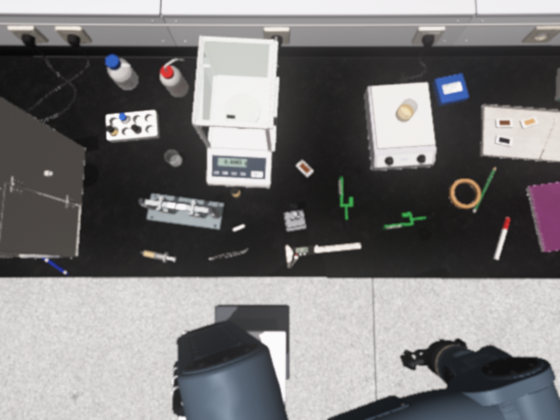

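The carrier candidates are the steel one in the slot block (top 293,212; scene 288,210), a green one at (345,200), and a green one at (408,221). By the description it is the steel one. Top view also shows the rack at (183,210).

Run:
```python
from h import *
np.set_printoptions(precision=4,suppress=True)
print("head",onz("top",(293,209),.161),"stand",onz("top",(291,222),0),onz("scene",(292,239),0))
print("head tri",tri(ray("top",(293,209)),ray("scene",(288,192))))
print("rack",onz("top",(183,216),0),onz("scene",(220,302),0))
print("barmid",onz("top",(177,205),.115),onz("scene",(222,268),.115))
E=np.array(optics.camera_model("wrist")["extrinsics"]);print(E,optics.camera_model("wrist"))
im=cv2.imread("pics/top0.png");a=cv2.resize(im[180:265,130:320],None,fx=4,fy=4,interpolation=3)
im=cv2.imread("pics/scene0.png");b=cv2.resize(im[180:340,170:350],None,fx=1.6,fy=1.6,interpolation=3)
b=np.pad(b,((0,0),(0,a.shape[1]-b.shape[1]),(0,0)))
cv2.imwrite("pics/c1.png",np.vstack([a,b]))
```

```text
head [ 0.5057 -0.1836  0.161 ] stand [ 0.4873 -0.1805  0.    ] [ 0.4994 -0.1895  0.    ]
head tri [ 0.5091 -0.1821  0.1638]
rack [0.5059 0.1654 0.    ] [0.5381 0.1512 0.    ]
barmid [0.5235 0.1561 0.115 ] [0.5208 0.1548 0.115 ]
[[ 0.2783 -0.918  -0.2826  0.2173]
 [-0.9605 -0.2654 -0.0837 -0.4824]
 [ 0.0018  0.2948 -0.9556  0.3748]
 [ 0.      0.      0.      1.    ]] {'intrinsics': array([[319.948 ,   0.    , 280.7954],
       [  0.    , 319.948 , 206.7825],
       [  0.    ,   0.    ,   1.    ]]), 'k1': -0.07278306682173812, 'extrinsics': array([[ 0.2783, -0.918 , -0.2826,  0.2173],
       [-0.9605, -0.2654, -0.0837, -0.4824],
       [ 0.0018,  0.2948, -0.9556,  0.3748],
       [ 0.    ,  0.    ,  0.    ,  1.    ]])}
```

View pics/c1.png

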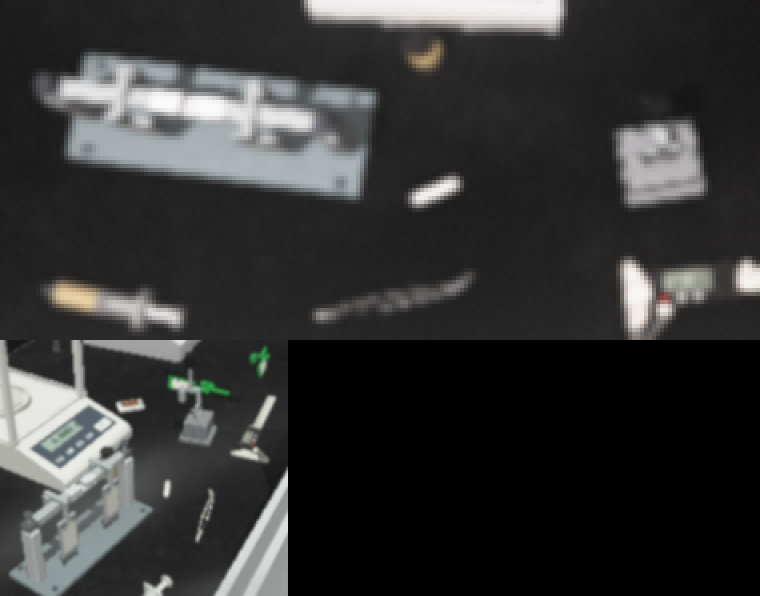

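The crop confirms it: steel carrier in the grey block (top 293,213), and rack with plates on the near side, its yaw about -8°. Moving above the carrier.

```bash
python3 -m creep '[{"tz":-1.2,"tx":0.6,"wz":-1.4},{"tz":-2.3,"tx":1.8,"ty":-0.8,"wz":-2.8},{"tz":-2.3,"tx":3,"ty":-1.4,"wz":-4.2},{"tz":-2.3,"tx":4.2,"ty":-2,"wz":-5.6},{"tz":-2.3,"tx":5.4,"ty":-2.6,"wz":-7},{"tz":-2.3,"tx":6.6,"ty":-3.1,"wz":-8.4},{"tz":-2.3,"tx":7.8,"ty":-3.7,"wz":-9.8},{"tz":-2.3,"tx":9,"ty":-4.3,"wz":-11.2},{"tz":-2.3,"tx":10.2,"ty":-4.9,"wz":-12.6},{"tz":-2.3,"tx":11.2,"ty":-5.3,"wz":-14}]' 40
python3 - <<'E'
from h import *
s=monitor.read_state();p=s["position"];R=__import__("scipy.spatial.transform",fromlist=["x"]).Rotation.from_euler("xyz",s["orientation"],degrees=True).as_matrix()
print(s["orientation"],R.T@(np.array([.507,-.183,.30])-p)/.03)
E
```

```text
[-1.79995447e+02 -9.27799593e-04  1.61434126e+01] [14.53694136 -6.94052887 -2.29013511]validation failed for argument at $[0]...
```

```bash
python3 -m creep '[{"wx":0,"wy":0,"wz":-1.4,"tx":0.6,"ty":0,"tz":-1.2,"gripper":85},{"wx":0,"wy":0,"wz":-2.8,"tx":1.8,"ty":-0.8,"tz":-2.3,"gripper":85},{"wx":0,"wy":0,"wz":-4.2,"tx":3,"ty":-1.4,"tz":-2.3,"gripper":85},{"wx":0,"wy":0,"wz":-5.6,"tx":4.2,"ty":-2,"tz":-2.3,"gripper":85},{"wx":0,"wy":0,"wz":-7,"tx":5.4,"ty":-2.6,"tz":-2.3,"gripper":85},{"wx":0,"wy":0,"wz":-8.4,"tx":6.6,"ty":-3.1,"tz":-2.3,"gripper":85},{"wx":0,"wy":0,"wz":-9.8,"tx":7.8,"ty":-3.7,"tz":-2.3,"gripper":85},{"wx":0,"wy":0,"wz":-11.2,"tx":9,"ty":-4.3,"tz":-2.3,"gripper":85},{"wx":0,"wy":0,"wz":-12.6,"tx":10.2,"ty":-4.9,"tz":-2.3,"gripper":85},{"wx":0,"wy":0,"wz":-14,"tx":11.2,"ty":-5.3,"tz":-2.3,"gripper":85}]' 40
cat >> h.py <<'E'
from scipy.spatial.transform import Rotation as Ro
def to(xyz,yaw=None):
    "tool-axis shift (30 mm units) and turn (5 deg units) to a TCP goal, tool down"
    s=monitor.read_state();R=Ro.from_euler("xyz",s["orientation"],degrees=True)
    t=R.inv().apply(np.array(xyz)-s["position"])/.03
    w=np.zeros(3) if yaw is None else (R.inv()*Ro.from_euler("xyz",[180,0,yaw],degrees=True)).as_rotvec(degrees=True)/5
    print("pos",s["position"].round(4),"rpy",s["orientation"].round(2),"F",s["contact_force"].round(2),"t",round(s["time"],2),"-> t",t.round(3),"w",w.round(2))
E
python3 -c "
from h import *
to([.507,-.183,.30],97.6)"
```

```text
time: 1.83
position: [0.4261, -0.2557, 0.3005]
orientation: [180.0, -0.0, 86.6]
contact_force: [0.5, 0.2, 0.2]
gripper_width: 0.996
finger_force: 0.0
pos [ 0.4261 -0.2557  0.3005] rpy [ 1.7997e+02 -1.0000e-02  8.6550e+01] F [0.48 0.15 0.22] t 1.83 -> t [2.58  2.548 0.02 ] w [ 0.01 -0.   -2.21]
```

```bash
python3 -m creep '[{"wx":0,"wy":0,"wz":-0.7,"tx":0.8,"ty":0.8,"tz":0,"gripper":85},{"wx":0,"wy":0,"wz":-1.4,"tx":1.6,"ty":1.6,"tz":0,"gripper":85},{"wx":0,"wy":0,"wz":-2.2,"tx":2.3,"ty":2.3,"tz":0,"gripper":85},{"wx":0,"wy":0,"wz":-2.2,"tx":2.6,"ty":2.5,"tz":0,"gripper":85},{"wx":0,"wy":0,"wz":-2.2,"tx":2.6,"ty":2.5,"tz":0,"gripper":85},{"wx":0,"wy":0,"wz":-2.2,"tx":2.6,"ty":2.5,"tz":0,"gripper":85},{"wx":0,"wy":0,"wz":-2.2,"tx":2.6,"ty":2.5,"tz":0,"gripper":85},{"wx":0,"wy":0,"wz":-2.2,"tx":2.6,"ty":2.5,"tz":0,"gripper":85},{"wx":0,"wy":0,"wz":-2.2,"tx":2.6,"ty":2.5,"tz":0,"gripper":85},{"wx":0,"wy":0,"wz":-2.2,"tx":2.6,"ty":2.5,"tz":0,"gripper":85}]'
python3 - <<'E'
from h import *
to([.507,-.183,.30],97.6)
cv2.imwrite("pics/w1.png",optics.get_image("wrist"))
for q,z in(("carrier_head",.161),("carrier",.097),("stand",0),("carrier_plate",.042)):
    for d in models.landmark_of("wrist",q)[:2]: print(q,np.round(d["centre"]),round(d["confidence"],2),onz("wrist",d["centre"],z).round(4))
E
```

```text
time: 2.67
position: [0.5041, -0.1861, 0.3006]
orientation: [180.0, 0.0, 97.1]
contact_force: [0.4, -1.0, 0.6]
gripper_width: 0.994
finger_force: 0.0
pos [ 0.5041 -0.1861  0.3006] rpy [1.7998e+02 1.0000e-02 9.7050e+01] F [ 0.41 -0.97  0.6 ] t 2.67 -> t [0.089 0.11  0.019] w [ 0.    0.   -0.11]
carrier_head [291. 190.] 0.89 [ 0.5125 -0.18    0.161 ]
carrier_head [250. 274.] 0.8 [ 0.4828 -0.2703  0.161 ]
carrier [285. 181.] 0.94 [ 0.5084 -0.1866  0.097 ]
carrier [295. 280.] 0.62 [ 0.5366 -0.3089  0.097 ]
stand [275. 163.] 0.96 [ 0.4955 -0.1847  0.    ]
carrier_plate [272. 170.] 0.8 [ 0.4925 -0.186   0.042 ]
carrier_plate [239. 347.] 0.64 [ 0.4738 -0.4683  0.042 ]
```

View pics/w1.png

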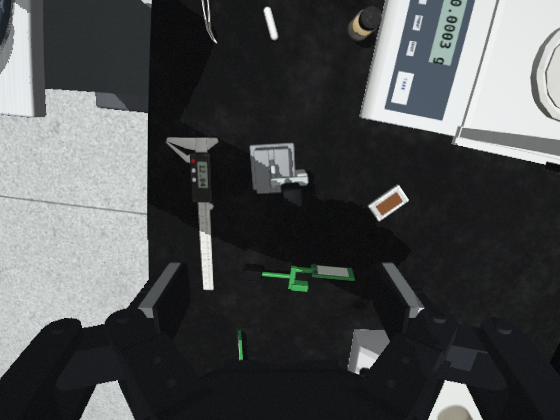

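Wrist view: block at (272,168), hook arm about (290,180), black handle (291,192), green look-alikes below at (300,272) and (240,345). I'll measure the yaw from a crop.

Run:
```python
from h import *
im=cv2.imread("pics/w1.png");cv2.imwrite("pics/c2.png",cv2.resize(im[130:215,235:325],None,fx=7,fy=7,interpolation=cv2.INTER_CUBIC))
```

```text
(no output)
```

View pics/c2.png

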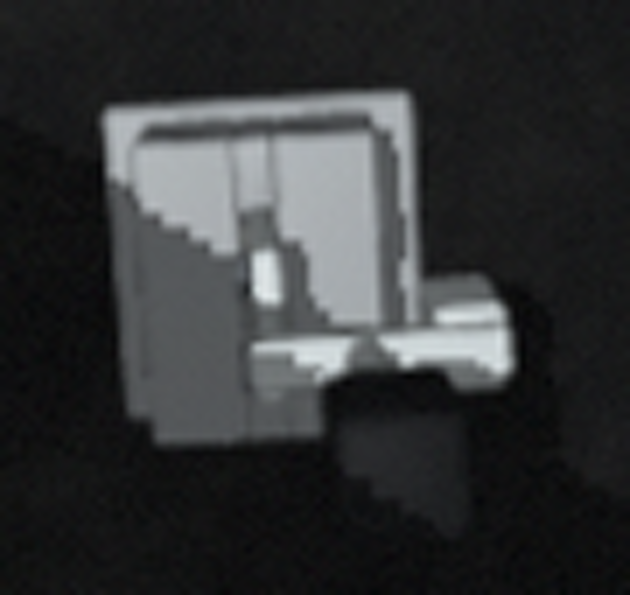

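Run:
```python
from h import *
import math
def P(u,v,z): return onz("wrist",(u/7+235-.43,v/7+130-.43),z)
for a,b,z in(((105,105),(410,93),.01),((255,343),(505,325),.105),((105,105),(130,415),.02),((410,93),(418,310),.02)):
    d=P(*b,z)-P(*a,z);print(a,b,"angle",math.degrees(math.atan2(d[1],d[0])),np.linalg.norm(d))
print("headtop",P(403,470,.175),"edges",P(340,450,.175),P(468,450,.175),"arm L,R",P(250,357,.105),P(513,345,.105), "proj head",proj("wrist",[.5115,-.184,.175]))
```

```text
(105, 105) (410, 93) angle 9.312366068555471 0.05854801906281734
(255, 343) (505, 325) angle 11.337888080827593 0.03863536762607759
(105, 105) (130, 415) angle -79.76531371128574 0.05998487615231147
(410, 93) (418, 310) angle -80.12542601153883 0.04135444376263524
headtop [ 0.51335364 -0.18239089  0.175     ] edges [ 0.50524235 -0.18080756  0.175     ] [ 0.52102238 -0.17883433  0.175     ] arm L,R [ 0.4924914  -0.18627548  0.105     ] [ 0.53257455 -0.17934754  0.105     ] proj head [289.78989998 198.22222366]
```

```bash
python3 -c "
from h import *
to([.512,-.183,.14],100)"
```

```text
pos [ 0.5045 -0.1855  0.3003] rpy [180.    -0.    97.12] F [-0.1  -0.4   0.13] t 2.92 -> t [0.051 0.259 5.345] w [ 0.   -0.   -0.58]
```

```bash
python3 -m creep '[{"wx":0,"wy":0,"wz":-0.3,"tx":0.05,"ty":0.13,"tz":0.6,"gripper":85},{"wx":0,"wy":0,"wz":-0.6,"tx":0.05,"ty":0.26,"tz":1.6,"gripper":85},{"wx":0,"wy":0,"wz":-0.6,"tx":0.05,"ty":0.26,"tz":2.6,"gripper":85},{"wx":0,"wy":0,"wz":-0.6,"tx":0.05,"ty":0.26,"tz":3.5,"gripper":85},{"wx":0,"wy":0,"wz":-0.6,"tx":0.05,"ty":0.26,"tz":4.3,"gripper":85},{"wx":0,"wy":0,"wz":-0.6,"tx":0.05,"ty":0.26,"tz":4.9,"gripper":60},{"wx":0,"wy":0,"wz":-0.6,"tx":0.05,"ty":0.26,"tz":5.3,"gripper":40},{"wx":0,"wy":0,"wz":-0.6,"tx":0.05,"ty":0.26,"tz":5.35,"gripper":40},{"wx":0,"wy":0,"wz":-0.6,"tx":0.05,"ty":0.26,"tz":5.35,"gripper":40},{"wx":0,"wy":0,"wz":-0.6,"tx":0.05,"ty":0.26,"tz":5.35,"gripper":40}]'
python3 - <<'E'
from h import *
to([.512,-.183,.14],100)
cv2.imwrite("pics/w2.png",optics.get_image("wrist"))
E
```

```text
time: 3.75
position: [0.5126, -0.183, 0.1406]
orientation: [180.0, 0.0, 100.1]
contact_force: [-0.1, -0.6, 0.7]
gripper_width: 0.471
finger_force: 0.0
pos [ 0.5126 -0.183   0.1406] rpy [1.7996e+02 2.0000e-02 1.0015e+02] F [-0.1  -0.63  0.65] t 3.75 -> t [ 0.003 -0.018  0.018] w [0.01 0.   0.03]
```

View pics/w2.png

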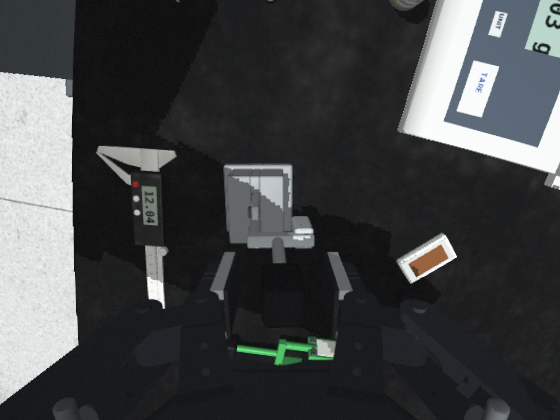

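The handle (282,290) sits centred between the fingers (225 and 335). Closing and lifting.

```bash
python3 -m creep '[{"wx":0,"wy":0,"wz":0,"tx":0,"ty":0,"tz":0,"gripper":20},{"wx":0,"wy":0,"wz":0,"tx":0,"ty":0,"tz":0,"gripper":10},{"wx":0,"wy":0,"wz":0,"tx":0,"ty":0,"tz":0,"gripper":10},{"wx":0,"wy":0,"wz":0,"tx":0,"ty":0,"tz":0,"gripper":10},{"wx":0,"wy":0,"wz":0,"tx":0,"ty":0,"tz":0,"gripper":10},{"wx":0,"wy":0,"wz":0,"tx":0,"ty":0,"tz":0,"gripper":10},{"wx":0,"wy":0,"wz":0,"tx":0,"ty":0,"tz":0,"gripper":10},{"wx":0,"wy":0,"wz":0,"tx":0,"ty":0,"tz":0,"gripper":10},{"wx":0,"wy":0,"wz":0,"tx":0,"ty":0,"tz":0,"gripper":10},{"wx":0,"wy":0,"wz":0,"tx":0,"ty":0,"tz":0,"gripper":10}]' 50
python3 -m creep '[{"wx":0,"wy":0,"wz":0,"tx":0,"ty":0,"tz":-0.1,"gripper":10},{"wx":0,"wy":0,"wz":0,"tx":0,"ty":0,"tz":-0.3,"gripper":10},{"wx":0,"wy":0,"wz":0,"tx":0,"ty":0,"tz":-0.6,"gripper":10},{"wx":0,"wy":0,"wz":0,"tx":0,"ty":0,"tz":-0.9,"gripper":10},{"wx":0,"wy":0,"wz":0,"tx":0,"ty":0,"tz":-1.3,"gripper":10},{"wx":0,"wy":0,"wz":0,"tx":0,"ty":0,"tz":-1.7,"gripper":10},{"wx":0,"wy":0,"wz":0,"tx":0,"ty":0,"tz":-2.2,"gripper":10},{"wx":0,"wy":0,"wz":0,"tx":0,"ty":0,"tz":-2.7,"gripper":10},{"wx":0,"wy":0,"wz":0,"tx":0,"ty":0,"tz":-3.2,"gripper":10},{"wx":0,"wy":0,"wz":0,"tx":0,"ty":0,"tz":-3.7,"gripper":10}]'
python3 - <<'E'
from h import *
to([.52,.155,.29],82)
for c in("wrist","top","scene"): cv2.imwrite(f"pics/{c}3.png",optics.get_image(c))
E
```

```text
time: 4.63
position: [0.5116, -0.1832, 0.1409]
orientation: [-180.0, 0.1, 100.1]
contact_force: [-3.8, -0.7, 9.4]
gripper_width: 0.203
finger_force: 48.5
time: 5.47
position: [0.5131, -0.1828, 0.253]
orientation: [179.8, 0.0, 100.2]
contact_force: [-0.2, 0.4, -1.2]
gripper_width: 0.202
finger_force: 49.0
pos [ 0.5131 -0.1828  0.253 ] rpy [1.7984e+02 4.0000e-02 1.0016e+02] F [-0.22  0.4  -1.16] t 5.47 -> t [11.043  2.216 -1.235] w [0.03 0.   3.63]
```

View pics/wrist3.png

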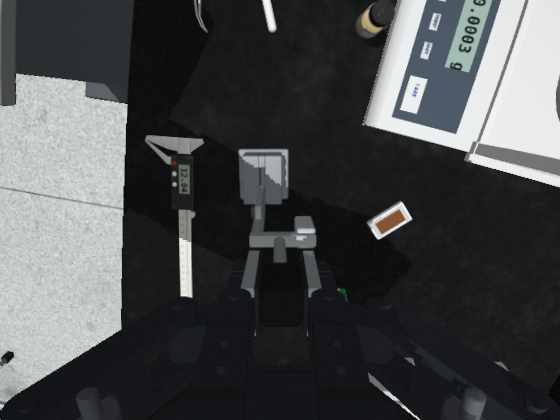

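The carrier is held (arm at (282,240), plate out of the block at (264,178)). Raising and travelling toward the rack, stopping short for a look.

```bash
python3 -m creep '[{"wx":0,"wy":0,"wz":0.2,"tx":0.2,"ty":0,"tz":-0.6,"gripper":10},{"wx":0,"wy":0,"wz":0.6,"tx":0.8,"ty":0.1,"tz":-1.2,"gripper":10},{"wx":0,"wy":0,"wz":1.1,"tx":1.8,"ty":0.2,"tz":-1.3,"gripper":10},{"wx":0,"wy":0,"wz":1.6,"tx":2.9,"ty":0.4,"tz":-1.3,"gripper":10},{"wx":0,"wy":0,"wz":2.1,"tx":4,"ty":0.5,"tz":-1.3,"gripper":10},{"wx":0,"wy":0,"wz":2.6,"tx":5.1,"ty":0.65,"tz":-1.3,"gripper":10},{"wx":0,"wy":0,"wz":3.1,"tx":6.2,"ty":0.8,"tz":-1.3,"gripper":10},{"wx":0,"wy":0,"wz":3.6,"tx":7.3,"ty":0.95,"tz":-1.3,"gripper":10},{"wx":0,"wy":0,"wz":3.6,"tx":8,"ty":1.05,"tz":-1.3,"gripper":10},{"wx":0,"wy":0,"wz":3.6,"tx":8.4,"ty":1.05,"tz":-1.3,"gripper":10}]'
python3 -m creep '[{"wx":0,"wy":0,"wz":0,"tx":0,"ty":0,"tz":0,"gripper":10},{"wx":0,"wy":0,"wz":0,"tx":0,"ty":0,"tz":0,"gripper":10},{"wx":0,"wy":0,"wz":0,"tx":0,"ty":0,"tz":0,"gripper":10},{"wx":0,"wy":0,"wz":0,"tx":0,"ty":0,"tz":0,"gripper":10},{"wx":0,"wy":0,"wz":0,"tx":0,"ty":0,"tz":0,"gripper":10},{"wx":0,"wy":0,"wz":0,"tx":0,"ty":0,"tz":0,"gripper":10},{"wx":0,"wy":0,"wz":0,"tx":0,"ty":0,"tz":0,"gripper":10},{"wx":0,"wy":0,"wz":0,"tx":0,"ty":0,"tz":0,"gripper":10},{"wx":0,"wy":0,"wz":0,"tx":0,"ty":0,"tz":0,"gripper":10},{"wx":0,"wy":0,"wz":0,"tx":0,"ty":0,"tz":0,"gripper":10}]'
python3 - <<'E'
from h import *
to([.52,.155,.29],82)
im=optics.get_image("wrist");cv2.imwrite("pics/w4.png",im)
for q,z in(("bar",.115),("bar_middle",.115),("neighbour_left",.115),("neighbour_right",.115),("rack",0)):
    for d in models.landmark_of("wrist",q)[:2]: print(q,np.round(d["centre"]),round(d["confidence"],2),onz("wrist",d["centre"],z).round(4))
E
```

```text
time: 6.45
position: [0.4986, 0.0733, 0.2891]
orientation: [-180.0, -0.0, 82.3]
contact_force: [0.0, -0.1, -0.6]
gripper_width: 0.205
finger_force: 49.2
time: 7.28
position: [0.4988, 0.0707, 0.2898]
orientation: [-180.0, -0.0, 82.1]
contact_force: [0.7, -0.7, -0.7]
gripper_width: 0.202
finger_force: 49.1
pos [0.4988 0.0707 0.2898] rpy [-1.800e+02 -1.000e-02  8.214e+01] F [ 0.68 -0.66 -0.66] t 7.28 -> t [ 2.882  0.317 -0.006] w [-0.   -0.    0.03]
bar [290.  89.] 0.58 [0.5189 0.1626 0.115 ]
bar_middle [293.  88.] 0.58 [0.5225 0.1626 0.115 ]
neighbour_left [291.  34.] 0.74 [0.5265 0.2105 0.115 ]
neighbour_left [289.  88.] 0.62 [0.5186 0.1637 0.115 ]
neighbour_right [290.  90.] 0.74 [0.5195 0.162  0.115 ]
neighbour_right [291. 142.] 0.57 [0.5143 0.1133 0.115 ]
rack [287.  99.] 0.58 [0.518 0.156 0.   ]
```

View pics/w4.png

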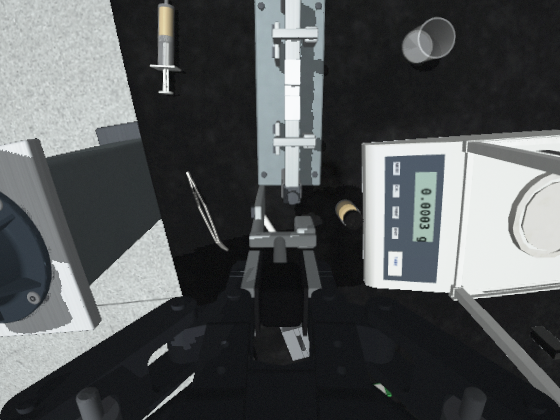

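Rack seen along column ~291: neighbours at (293,34) and (293,142), sleeve about rows 60–118, a dark line near row 87; the held hook at (282,240). One enlarged crop of both.

Run:
```python
from h import *
im=cv2.imread("pics/w4.png")
A=cv2.resize(cv2.transpose(im[0:200,245:335]),None,fx=4,fy=4,interpolation=cv2.INTER_CUBIC)
B=cv2.resize(im[180:230+30-20,235:330],None,fx=4,fy=4,interpolation=cv2.INTER_CUBIC)
B=np.pad(im[0:0+0,0:0].reshape(0,0,3) if 0 else B,((0,0),(0,800-B.shape[1]),(0,0)))
cv2.imwrite("pics/c5.png",np.vstack([A,B])); print(A.shape,B.shape)
```

```text
(360, 800, 3) (240, 800, 3)
```

View pics/c5.png

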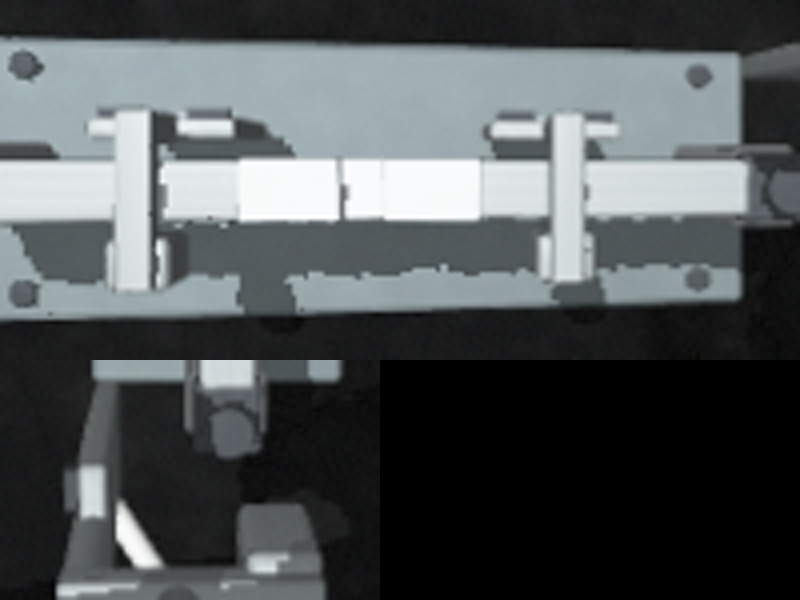

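Run:
```python
from h import *
import math
np.set_printoptions(precision=4,suppress=True)
A=lambda x,y,z: onz("wrist",(245+y/4-.4,x/4-.4),z)
for n,x,y,z in(("sleeveL",240,188.5,.1154),("sleeveR",480,189,.1154),("notchL",342,188.5,.1154),("notchR",383,188.5,.1154),("barL",20,190,.115),("barR",720,189,.115),("nL",133,190,.123),("nR",568,190,.123),("base1",740,55,.01),("base2",0,38,.01),("base3",740,300,.01),("base4",0,320,.01)): print(n,A(x,y,z))
b=A(20,190,.115)-A(720,189,.115);print("bar yaw",math.degrees(math.atan2(-b[0],b[1])))
p=A(0,38,.01)-A(740,55,.01);print(math.degrees(math.atan2(-p[0],p[1])));p=A(0,320,.01)-A(740,300,.01);print(math.degrees(math.atan2(-p[0],p[1])))
m=optics.camera_model("wrist");s=monitor.read_state();R=Ro.from_euler("xyz",s["orientation"],degrees=True)
for u,v in((249.3,241),(316.3,239)):
    q=onz("wrist",(u,v),.252);print("arm end tool frame",R.inv().apply(q-s["position"]))
n=(A(342,188.5,.1154)+A(383,188.5,.1154))/2
print("expected TCP over notch",n)
to([n[0],n[1],.19],82)
```

```text
sleeveL [0.5243 0.1881 0.1154]
sleeveR [0.5175 0.1342 0.1154]
notchL [0.5214 0.1657 0.1154]
notchR [0.5202 0.1565 0.1154]
barL [0.5307 0.2345 0.115 ]
barR [0.51   0.0755 0.115 ]
nL [0.5272 0.2093 0.123 ]
nR [0.5149 0.1141 0.123 ]
base1 [0.4647 0.0514 0.01  ]
base2 [0.4943 0.2753 0.01  ]
base3 [0.5471 0.04   0.01  ]
base4 [0.5773 0.2641 0.01  ]
bar yaw -7.436489814462686
-7.532437659610339
-7.659224809206238
arm end tool frame [-0.0022 -0.0203  0.0378]
arm end tool frame [-0.0009  0.0208  0.0378]
expected TCP over notch [0.5208 0.1611 0.1154]
pos [0.4988 0.0708 0.2898] rpy [-180.     -0.     82.15] F [ 1.22  0.04 -0.78] t 7.58 -> t [3.082 0.318 3.328] w [-0.   -0.    0.03]
```

Notch visible: centre ≈(0.521,0.161), rack yaw ≈-7.5°. Moving above it.

```bash
python3 -m creep '[{"wx":0,"wy":0,"wz":-0.07,"tx":0.4,"ty":0.1,"tz":0,"gripper":10},{"wx":0,"wy":0,"wz":-0.07,"tx":1.0,"ty":0.2,"tz":0,"gripper":10},{"wx":0,"wy":0,"wz":-0.07,"tx":1.6,"ty":0.35,"tz":0,"gripper":10},{"wx":0,"wy":0,"wz":-0.07,"tx":2.2,"ty":0.35,"tz":0,"gripper":10},{"wx":0,"wy":0,"wz":-0.07,"tx":2.7,"ty":0.35,"tz":0,"gripper":10},{"wx":0,"wy":0,"wz":-0.07,"tx":3.0,"ty":0.35,"tz":0,"gripper":10},{"wx":0,"wy":0,"wz":-0.07,"tx":3.13,"ty":0.35,"tz":0.2,"gripper":10},{"wx":0,"wy":0,"wz":-0.07,"tx":3.13,"ty":0.35,"tz":0.8,"gripper":10},{"wx":0,"wy":0,"wz":-0.07,"tx":3.13,"ty":0.35,"tz":1.5,"gripper":10},{"wx":0,"wy":0,"wz":-0.07,"tx":3.13,"ty":0.35,"tz":2.2,"gripper":10}]'
python3 -m creep '[{"wx":0,"wy":0,"wz":0,"tx":0,"ty":0,"tz":0.3,"gripper":10},{"wx":0,"wy":0,"wz":0,"tx":0,"ty":0,"tz":0.4,"gripper":10},{"wx":0,"wy":0,"wz":0,"tx":0,"ty":0,"tz":0.5,"gripper":10},{"wx":0,"wy":0,"wz":0,"tx":0,"ty":0,"tz":0.5,"gripper":10},{"wx":0,"wy":0,"wz":0,"tx":0,"ty":0,"tz":0.5,"gripper":10},{"wx":0,"wy":0,"wz":0,"tx":0,"ty":0,"tz":0.5,"gripper":10},{"wx":0,"wy":0,"wz":0,"tx":0,"ty":0,"tz":0.5,"gripper":10},{"wx":0,"wy":0,"wz":0,"tx":0,"ty":0,"tz":0.5,"gripper":10},{"wx":0,"wy":0,"wz":0,"tx":0,"ty":0,"tz":0.5,"gripper":10},{"wx":0,"wy":0,"wz":0,"tx":0,"ty":0,"tz":0.5,"gripper":10}]'
python3 - <<'E'
from h import *
to([.5222,.1626,.159],82.5)
w=optics.get_image("wrist");s=optics.get_image("scene");cv2.imwrite("pics/w6.png",w);cv2.imwrite("pics/s6.png",s)
a=cv2.resize(w[130:330,190:380],None,fx=2.1,fy=2.1,interpolation=2);b=cv2.resize(s[220:340,165:265],None,fx=3.5,fy=3.5,interpolation=2)
cv2.imwrite("pics/c6.png",np.hstack([a,b]) if a.shape[0]==b.shape[0] else print(a.shape,b.shape))
E
```

```text
time: 8.42
position: [0.522, 0.1623, 0.2229]
orientation: [180.0, -0.0, 82.5]
contact_force: [0.4, 0.1, -1.3]
gripper_width: 0.206
finger_force: 49.2
time: 9.25
position: [0.5221, 0.1624, 0.209]
orientation: [180.0, -0.0, 82.5]
contact_force: [-0.1, -0.3, -1.3]
gripper_width: 0.207
finger_force: 49.2
pos [0.5221 0.1624 0.209 ] rpy [ 1.7999e+02 -1.0000e-02  8.2500e+01] F [-0.15 -0.31 -1.29] t 9.25 -> t [0.008 0.003 1.666] w [ 0. -0. -0.]
```

View pics/c6.png

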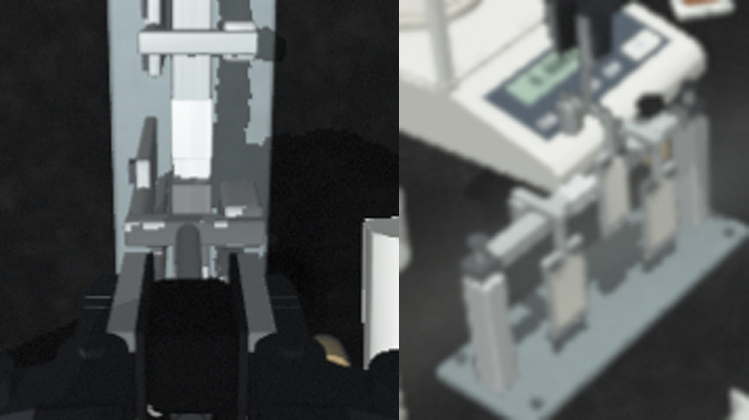

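Left crop: the bar (172–212) lies centred in the hook opening (158–220); the right shows the plate on the front side between the neighbours. Lowering.

```bash
python3 -m creep '[{"wx":0,"wy":0,"wz":0,"tx":0,"ty":0,"tz":0.15,"gripper":10},{"wx":0,"wy":0,"wz":0,"tx":0,"ty":0,"tz":0.35,"gripper":10},{"wx":0,"wy":0,"wz":0,"tx":0,"ty":0,"tz":0.55,"gripper":10},{"wx":0,"wy":0,"wz":0,"tx":0,"ty":0,"tz":0.75,"gripper":10},{"wx":0,"wy":0,"wz":0,"tx":0,"ty":0,"tz":0.95,"gripper":10},{"wx":0,"wy":0,"wz":0,"tx":0,"ty":0,"tz":1.15,"gripper":10},{"wx":0,"wy":0,"wz":0,"tx":0,"ty":0,"tz":1.3,"gripper":10},{"wx":0,"wy":0,"wz":0,"tx":0,"ty":0,"tz":1.45,"gripper":10},{"wx":0,"wy":0,"wz":0,"tx":0,"ty":0,"tz":1.53,"gripper":10},{"wx":0,"wy":0,"wz":0,"tx":0,"ty":0,"tz":1.53,"gripper":10}]'
python3 -m creep '[{"wx":0,"wy":0,"wz":0,"tx":0,"ty":0,"tz":0.02,"gripper":10},{"wx":0,"wy":0,"wz":0,"tx":0,"ty":0,"tz":0.04,"gripper":10},{"wx":0,"wy":0,"wz":0,"tx":0,"ty":0,"tz":0.06,"gripper":10},{"wx":0,"wy":0,"wz":0,"tx":0,"ty":0,"tz":0.08,"gripper":10},{"wx":0,"wy":0,"wz":0,"tx":0,"ty":0,"tz":0.1,"gripper":10},{"wx":0,"wy":0,"wz":0,"tx":0,"ty":0,"tz":0.12,"gripper":10},{"wx":0,"wy":0,"wz":0,"tx":0,"ty":0,"tz":0.14,"gripper":10},{"wx":0,"wy":0,"wz":0,"tx":0,"ty":0,"tz":0.16,"gripper":10},{"wx":0,"wy":0,"wz":0,"tx":0,"ty":0,"tz":0.18,"gripper":10},{"wx":0,"wy":0,"wz":0,"tx":0,"ty":0,"tz":0.18,"gripper":10}]'
```

```text
time: 10.18
position: [0.5217, 0.1623, 0.1623]
orientation: [-180.0, 0.0, 82.5]
contact_force: [-0.0, 0.9, -0.7]
gripper_width: 0.203
finger_force: 49.2
time: 11.02
position: [0.5219, 0.1623, 0.1574]
orientation: [-180.0, -0.0, 82.5]
contact_force: [-0.5, -0.8, -1.4]
gripper_width: 0.205
finger_force: 49.2
```

```bash
python3 -m creep '[{"wx":0,"wy":0,"wz":0,"tx":0,"ty":0,"tz":0.01,"gripper":10},{"wx":0,"wy":0,"wz":0,"tx":0,"ty":0,"tz":0.02,"gripper":10},{"wx":0,"wy":0,"wz":0,"tx":0,"ty":0,"tz":0.03,"gripper":10},{"wx":0,"wy":0,"wz":0,"tx":0,"ty":0,"tz":0.04,"gripper":10},{"wx":0,"wy":0,"wz":0,"tx":0,"ty":0,"tz":0.05,"gripper":10},{"wx":0,"wy":0,"wz":0,"tx":0,"ty":0,"tz":0.06,"gripper":10},{"wx":0,"wy":0,"wz":0,"tx":0,"ty":0,"tz":0.06,"gripper":10},{"wx":0,"wy":0,"wz":0,"tx":0,"ty":0,"tz":0.06,"gripper":10},{"wx":0,"wy":0,"wz":0,"tx":0,"ty":0,"tz":0.06,"gripper":10},{"wx":0,"wy":0,"wz":0,"tx":0,"ty":0,"tz":0.06,"gripper":10}]'
```

```text
time: 11.85
position: [0.522, 0.1624, 0.1558]
orientation: [180.0, -0.0, 82.5]
contact_force: [0.6, 0.4, -0.6]
gripper_width: 0.203
finger_force: 49.2
```

```bash
python3 -m creep '[{"wx":0,"wy":0,"wz":0,"tx":0,"ty":0,"tz":0.01,"gripper":10},{"wx":0,"wy":0,"wz":0,"tx":0,"ty":0,"tz":0.02,"gripper":10},{"wx":0,"wy":0,"wz":0,"tx":0,"ty":0,"tz":0.03,"gripper":10},{"wx":0,"wy":0,"wz":0,"tx":0,"ty":0,"tz":0.04,"gripper":10},{"wx":0,"wy":0,"wz":0,"tx":0,"ty":0,"tz":0.05,"gripper":10},{"wx":0,"wy":0,"wz":0,"tx":0,"ty":0,"tz":0.05,"gripper":10},{"wx":0,"wy":0,"wz":0,"tx":0,"ty":0,"tz":0.05,"gripper":10},{"wx":0,"wy":0,"wz":0,"tx":0,"ty":0,"tz":0.05,"gripper":10},{"wx":0,"wy":0,"wz":0,"tx":0,"ty":0,"tz":0.05,"gripper":10},{"wx":0,"wy":0,"wz":0,"tx":0,"ty":0,"tz":0.05,"gripper":10}]'
python3 - <<'E'
from h import *
to([.522,.1624,.152],82.5)
cv2.imwrite("pics/w7.png",optics.get_image("wrist"))
E
```

```text
time: 12.68
position: [0.522, 0.1624, 0.1542]
orientation: [-180.0, -0.0, 82.5]
contact_force: [0.6, -0.7, -0.9]
gripper_width: 0.207
finger_force: 49.2
pos [0.522  0.1624 0.1542] rpy [-1.80e+02 -1.00e-02  8.25e+01] F [ 0.6  -0.72 -0.88] t 12.68 -> t [0.001 0.    0.075] w [-0. -0. -0.]
```

```bash
python3 -m creep '[{"wx":0,"wy":0,"wz":0,"tx":0,"ty":0,"tz":0.01,"gripper":10},{"wx":0,"wy":0,"wz":0,"tx":0,"ty":0,"tz":0.02,"gripper":10},{"wx":0,"wy":0,"wz":0,"tx":0,"ty":0,"tz":0.03,"gripper":10},{"wx":0,"wy":0,"wz":0,"tx":0,"ty":0,"tz":0.04,"gripper":10},{"wx":0,"wy":0,"wz":0,"tx":0,"ty":0,"tz":0.05,"gripper":10},{"wx":0,"wy":0,"wz":0,"tx":0,"ty":0,"tz":0.05,"gripper":10},{"wx":0,"wy":0,"wz":0,"tx":0,"ty":0,"tz":0.05,"gripper":10},{"wx":0,"wy":0,"wz":0,"tx":0,"ty":0,"tz":0.05,"gripper":10},{"wx":0,"wy":0,"wz":0,"tx":0,"ty":0,"tz":0.05,"gripper":10},{"wx":0,"wy":0,"wz":0,"tx":0,"ty":0,"tz":0.05,"gripper":10}]'
python3 -c "
from h import *
import time
F=[]
for i in range(4):
    optics.get_image('wrist');F.append(monitor.read_state()['contact_force'])
print(np.mean(F,0))"
```

```text
time: 13.57
position: [0.522, 0.1623, 0.1528]
orientation: [180.0, -0.0, 82.5]
contact_force: [-0.3, -0.7, -0.9]
gripper_width: 0.206
finger_force: 49.2
[-0.01790879  0.30636389 -1.24834309]
```

```bash
python3 -m creep '[{"wx":0,"wy":0,"wz":0,"tx":0,"ty":0,"tz":0.01,"gripper":10},{"wx":0,"wy":0,"wz":0,"tx":0,"ty":0,"tz":0.02,"gripper":10},{"wx":0,"wy":0,"wz":0,"tx":0,"ty":0,"tz":0.03,"gripper":10},{"wx":0,"wy":0,"wz":0,"tx":0,"ty":0,"tz":0.04,"gripper":10},{"wx":0,"wy":0,"wz":0,"tx":0,"ty":0,"tz":0.05,"gripper":10},{"wx":0,"wy":0,"wz":0,"tx":0,"ty":0,"tz":0.05,"gripper":10},{"wx":0,"wy":0,"wz":0,"tx":0,"ty":0,"tz":0.05,"gripper":10},{"wx":0,"wy":0,"wz":0,"tx":0,"ty":0,"tz":0.05,"gripper":10},{"wx":0,"wy":0,"wz":0,"tx":0,"ty":0,"tz":0.05,"gripper":10},{"wx":0,"wy":0,"wz":0,"tx":0,"ty":0,"tz":0.05,"gripper":10}]'
python3 -c "
from h import *
F=[]
for i in range(4):
    im=optics.get_image('wrist');F.append(monitor.read_state()['contact_force'])
print(np.mean(F,0));cv2.imwrite('pics/w8.png',im)"
```

```text
time: 14.6
position: [0.522, 0.1624, 0.1513]
orientation: [-180.0, -0.0, 82.5]
contact_force: [-1.1, 0.5, 1.9]
gripper_width: 0.202
finger_force: 49.4
[-0.38693877 -0.30613432  1.53409421]
```

Contact of about 2.8 N at TCP z=0.151, the height expected for the notch floor (sleeve top would be 0.159). I'll confirm by a small sideways feel.

```bash
python3 -m creep '[{"wx":0,"wy":0,"wz":0,"tx":0,"ty":0,"tz":-0.02,"gripper":10},{"wx":0,"wy":0,"wz":0,"tx":0.01,"ty":0,"tz":-0.02,"gripper":10},{"wx":0,"wy":0,"wz":0,"tx":0.02,"ty":0,"tz":-0.02,"gripper":10},{"wx":0,"wy":0,"wz":0,"tx":0.03,"ty":0,"tz":-0.02,"gripper":10},{"wx":0,"wy":0,"wz":0,"tx":0.04,"ty":0,"tz":-0.02,"gripper":10},{"wx":0,"wy":0,"wz":0,"tx":0.05,"ty":0,"tz":-0.02,"gripper":10},{"wx":0,"wy":0,"wz":0,"tx":0.05,"ty":0,"tz":-0.02,"gripper":10},{"wx":0,"wy":0,"wz":0,"tx":0.05,"ty":0,"tz":-0.02,"gripper":10},{"wx":0,"wy":0,"wz":0,"tx":0.05,"ty":0,"tz":-0.02,"gripper":10},{"wx":0,"wy":0,"wz":0,"tx":0.05,"ty":0,"tz":-0.02,"gripper":10}]'
python3 -c "
from h import *
F=[]
for i in range(4):
    im=optics.get_image('wrist');F.append(monitor.read_state()['contact_force'])
print(np.mean(F,0))"
python3 -m creep '[{"wx":0,"wy":0,"wz":0,"tx":-0.01,"ty":0,"tz":0,"gripper":10},{"wx":0,"wy":0,"wz":0,"tx":-0.02,"ty":0,"tz":0,"gripper":10},{"wx":0,"wy":0,"wz":0,"tx":-0.03,"ty":0,"tz":0,"gripper":10},{"wx":0,"wy":0,"wz":0,"tx":-0.04,"ty":0,"tz":0,"gripper":10},{"wx":0,"wy":0,"wz":0,"tx":-0.06,"ty":0,"tz":0,"gripper":10},{"wx":0,"wy":0,"wz":0,"tx":-0.08,"ty":0,"tz":0,"gripper":10},{"wx":0,"wy":0,"wz":0,"tx":-0.1,"ty":0,"tz":0,"gripper":10},{"wx":0,"wy":0,"wz":0,"tx":-0.1,"ty":0,"tz":0,"gripper":10},{"wx":0,"wy":0,"wz":0,"tx":-0.1,"ty":0,"tz":0,"gripper":10},{"wx":0,"wy":0,"wz":0,"tx":-0.1,"ty":0,"tz":0,"gripper":10}]'
python3 -c "
from h import *
F=[]
for i in range(4):
    im=optics.get_image('wrist');F.append(monitor.read_state()['contact_force'])
print(np.mean(F,0))"
```

```text
time: 15.63
position: [0.5222, 0.1639, 0.1518]
orientation: [-180.0, -0.0, 82.5]
contact_force: [0.5, 0.3, -1.6]
gripper_width: 0.2
finger_force: 49.2
[ 0.52117184  0.09671662 -0.89522907]
time: 16.67
position: [0.5218, 0.1613, 0.1519]
orientation: [-180.0, -0.1, 82.5]
contact_force: [0.3, 5.1, -1.5]
gripper_width: 0.203
finger_force: 48.9
[-0.13414098  5.25927883 -0.79143996]
```

A wall is felt on the -y side (5 N), none on +y: the hook is in the notch. Centring, lowering to the floor lightly, releasing.

```bash
python3 -m creep '[{"wx":0,"wy":0,"wz":0,"tx":0.02,"ty":0,"tz":0,"gripper":10},{"wx":0,"wy":0,"wz":0,"tx":0.04,"ty":0,"tz":0,"gripper":10},{"wx":0,"wy":0,"wz":0,"tx":0.06,"ty":0,"tz":0,"gripper":10},{"wx":0,"wy":0,"wz":0,"tx":0.06,"ty":0,"tz":0.01,"gripper":10},{"wx":0,"wy":0,"wz":0,"tx":0.06,"ty":0,"tz":0.02,"gripper":10},{"wx":0,"wy":0,"wz":0,"tx":0.06,"ty":0,"tz":0.02,"gripper":10},{"wx":0,"wy":0,"wz":0,"tx":0.06,"ty":0,"tz":0.02,"gripper":10},{"wx":0,"wy":0,"wz":0,"tx":0.06,"ty":0,"tz":0.02,"gripper":10},{"wx":0,"wy":0,"wz":0,"tx":0.06,"ty":0,"tz":0.02,"gripper":10},{"wx":0,"wy":0,"wz":0,"tx":0.06,"ty":0,"tz":0.02,"gripper":10}]'
python3 -m creep '[{"wx":0,"wy":0,"wz":0,"tx":0,"ty":0,"tz":0,"gripper":19},{"wx":0,"wy":0,"wz":0,"tx":0,"ty":0,"tz":0,"gripper":21},{"wx":0,"wy":0,"wz":0,"tx":0,"ty":0,"tz":0,"gripper":23},{"wx":0,"wy":0,"wz":0,"tx":0,"ty":0,"tz":0,"gripper":26},{"wx":0,"wy":0,"wz":0,"tx":0,"ty":0,"tz":0,"gripper":30},{"wx":0,"wy":0,"wz":0,"tx":0,"ty":0,"tz":0,"gripper":35},{"wx":0,"wy":0,"wz":0,"tx":0,"ty":0,"tz":0,"gripper":42},{"wx":0,"wy":0,"wz":0,"tx":0,"ty":0,"tz":0,"gripper":50},{"wx":0,"wy":0,"wz":0,"tx":0,"ty":0,"tz":0,"gripper":50},{"wx":0,"wy":0,"wz":0,"tx":0,"ty":0,"tz":0,"gripper":50}]'
python3 - <<'E'
from h import *
to([.5222,.163,.30],82.5)
im=optics.get_image("wrist");cv2.imwrite("pics/w9.png",im)
for q,z in(("carrier_head",.171),("carrier",.107)):
    for d in models.landmark_of("wrist",q)[:2]: print(q,np.round(d["centre"]),round(d["confidence"],2),onz("wrist",d["centre"],z).round(4))
E
```

```text
time: 17.7
position: [0.5221, 0.1626, 0.1513]
orientation: [180.0, 0.0, 82.5]
contact_force: [-0.2, -1.5, 1.8]
gripper_width: 0.206
finger_force: 49.3
time: 18.53
position: [0.522, 0.1627, 0.1512]
orientation: [-180.0, -0.0, 82.5]
contact_force: [-0.6, 0.9, -0.1]
gripper_width: 0.59
finger_force: 0.0
pos [0.522  0.1627 0.1512] rpy [-1.80e+02 -1.00e-02  8.25e+01] F [-0.62  0.87 -0.08] t 18.53 -> t [ 1.200e-02  4.000e-03 -4.959e+00] w [-0. -0. -0.]
carrier_head [275. 291.] 0.77 [0.5184 0.1617 0.171 ]
carrier_head [349. 327.] 0.21 [0.5499 0.1378 0.171 ]
carrier [280. 237.] 0.85 [0.52   0.1607 0.107 ]
```

```bash
python3 -m creep '[{"wx":0,"wy":0,"wz":0,"tx":0,"ty":0,"tz":-0.2,"gripper":50},{"wx":0,"wy":0,"wz":0,"tx":0,"ty":0,"tz":-0.5,"gripper":50},{"wx":0,"wy":0,"wz":0,"tx":0,"ty":0,"tz":-0.9,"gripper":50},{"wx":0,"wy":0,"wz":0,"tx":0,"ty":0,"tz":-1.4,"gripper":50},{"wx":0,"wy":0,"wz":0,"tx":0,"ty":0,"tz":-2,"gripper":50},{"wx":0,"wy":0,"wz":0,"tx":0,"ty":0,"tz":-2.7,"gripper":50},{"wx":0,"wy":0,"wz":0,"tx":0,"ty":0,"tz":-3.4,"gripper":50},{"wx":0,"wy":0,"wz":0,"tx":0,"ty":0,"tz":-4.1,"gripper":50},{"wx":0,"wy":0,"wz":0,"tx":0,"ty":0,"tz":-4.7,"gripper":50},{"wx":0,"wy":0,"wz":0,"tx":0,"ty":0,"tz":-5,"gripper":50}]'
python3 - <<'E'
from h import *
to([.52,.163,.3],82.5)
im=optics.get_image("wrist");cv2.imwrite("pics/w10.png",im)
for q,z in(("carrier_head",.171),("carrier",.1074),("neighbour_left",.115),("neighbour_right",.115),("carrier_plate",.052)):
    for d in models.landmark_of("wrist",q)[:3]: print(q,np.round(d["centre"]),round(d["confidence"],2),onz("wrist",d["centre"],z).round(4))
print("expect nbr px L,R",proj("wrist",[.5272,.2093,.123]),proj("wrist",[.5149,.1141,.123]),"arm",proj("wrist",[.521,.1615,.1154]))
optics.get_image("scene")
for q in("carrier","carrier_head"): print([(np.round(d["centre"]),round(d["confidence"],2)) for d in models.landmark_of("scene",q)[:3]])
print("expected scene",proj("scene",[.521,.162,.1074]),proj("scene",[.521,.162,.1714]))
# light arm rows along the bar columns
g=im[:,:,1];u=int(proj("wrist",[.521,.1615,.115])[0])
for r in range(0,300,4): print(r,g[r,u-22:u+24:5].tolist()) if r%8==0 else None
E
```

```text
time: 19.52
position: [0.5226, 0.1628, 0.3045]
orientation: [179.8, -0.1, 82.5]
contact_force: [0.1, -0.2, -0.5]
gripper_width: 0.587
finger_force: 0.0
pos [0.5226 0.1628 0.3045] rpy [ 1.798e+02 -1.000e-01  8.250e+01] F [ 0.06 -0.2  -0.55] t 19.52 -> t [-0.005 -0.087  0.15 ] w [ 0.04 -0.02 -0.  ]
carrier_head [278. 197.] 0.77 [0.5198 0.1632 0.171 ]
carrier [277. 184.] 0.98 [0.5173 0.1599 0.1074]
carrier [266. 170.] 0.31 [0.5075 0.1767 0.1074]
neighbour_left [283. 138.] 0.83 [0.5293 0.2085 0.115 ]
neighbour_right [279. 226.] 0.77 [0.5127 0.1151 0.115 ]
carrier_plate [268. 174.] 0.94 [0.5039 0.1615 0.052 ]
expect nbr px L,R [281.32101809 138.33899171] [281.48399186 229.23586803] arm [281.37263066 184.15689897]
[(array([217., 276.]), 0.77), (array([298., 210.]), 0.64), (array([333., 192.]), 0.62)]
[(array([334., 185.]), 0.61), (array([219., 248.]), 0.55), (array([315., 214.]), 0.52)]
expected scene [220.41578323 272.29814484] [218.53830036 249.57703252]
0 [33, 35, 28, 27, 25, 28, 25, 26, 25, 27]
8 [25, 30, 28, 28, 24, 29, 24, 27, 25, 29]
16 [29, 26, 26, 27, 26, 26, 27, 25, 26, 24]
24 [2
[... 1013 characters left out ...]
50, 118, 116, 213, 89]
192 [169, 169, 80, 17, 17, 17, 47, 88, 87, 88]
200 [169, 171, 44, 48, 41, 35, 44, 87, 87, 87]
208 [167, 99, 108, 37, 35, 33, 44, 87, 88, 84]
216 [163, 156, 143, 192, 118, 121, 118, 80, 82, 151]
224 [162, 98, 90, 122, 91, 92, 81, 110, 104, 154]
232 [161, 170, 170, 176, 120, 108, 127, 181, 180, 158]
240 [159, 159, 161, 178, 214, 215, 86, 86, 85, 86]
248 [19, 21, 28, 178, 212, 212, 16, 11, 16, 14]
256 [22, 21, 19, 177, 210, 213, 39, 18, 14, 18]
264 [21, 14, 17, 114, 123, 105, 60, 15, 12, 15]
272 [112, 17, 15, 52, 52, 45, 15, 21, 18, 21]
280 [142, 127, 14, 17, 52, 24, 18, 19, 18, 12]
288 [16, 113, 53, 17, 16, 12, 17, 19, 18, 21]
296 [17, 12, 14, 14, 15, 17, 16, 18, 20, 18]
```

```bash
python3 -c "
from bench import ctrl
print(ctrl.finish_job())"
```

```text
the job is handed in; nothing more can be done
None
```

The carrier hangs in the sleeve's notch between the two neighbours, released, with its plate on their side. I pressed the bar with about 3 N, both neighbours are where they were to within camera accuracy, and the job was handed in at about 20 s.

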